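# Drift a stuck dowel pin out of a bored housing

## Robot

A 6-joint arm with a two-finger parallel gripper is mounted at the origin on a cart in front of the work surface, level with it; the furniture and walls round the work are solid. World frame = base frame: x ahead of the robot, y to its left, z up, the work surface at z = 0. Lengths are in m, angles in rad, forces in N, time in s.
With the tool pointing down it reaches from about 0.35 to 0.775 m from the base axis. Payload 5.5 kg.
Tool frame: the origin (TCP) lies at the very end of the fingers, on their centre line; the grasp point (between the pads) lies 19 mm behind it; z points along the fingers, y is the line along which they close (so a half turn about z gives the same grasp; the last joint's range is limited). The gripper opens to 85 mm and grips with 20 to 120 N. Pads are 22 mm wide; open, the fingers measure 114 mm over their backs; the gripper's body (76 mm by 85 mm) begins 54 mm behind the grasp point. The pads swing forward as they close: fully open they stand 13 mm farther back than shut.
Start: joints at [-1.367, 0.313, 0.046, 1.304, 0, 1.431], TCP at [0.194, -0.541, 0.231] pointing down, gripper open.
Joint ranges: [-2.76, 2.76], [-0.86, 1.69], [-1.03, 1.26], [-2.2, 2.34], [-1.47, 1.5], [-3.14, 3.14]. Speed limits (rad/s): [2.57, 2.57, 3.14, 3.14, 3.14, 3.14].

## Interface

Orientations are given as a unit quaternion [w, x, y, z].
In Python, from workcell import env, viewer, nets gives the robot as it stands. The module is installed in compiled form; this text tells all that it offers.
- The arm moves only by the tool creep_tool, called by a JSON object that holds its "name" and its "arguments". Schema: {"type":"object","properties":{"deltas":{"type":"array","items":{"type":"array","prefixItems":[{"type":"array","items":{"type":"number"},"minItems":3,"maxItems":3},{"type":"array","items":{"type":"number"},"minItems":3,"maxItems":3}],"minItems":2,"maxItems":2},"minItems":1,"maxItems":8},"aperture":{"type":"number"},"force":{"type":"number"},"only":{"type":"string"},"quiet":{"type":"boolean"},"lines":{"type":"string"}},"required":["deltas"],"additionalProperties":false}. deltas is a list of rows, 1 to 8 of them, each written [[dx, dy, dz], [rx, ry, rz]]: dx, dy, dz in parts of the range, where 1.0 means 0.6 m, then a rotation vector rx, ry, rz in a scale on which 1.0 is pi rad; each row is the pose to reach, as a shift and turn from the pose commanded when the call began, along the tool's axes at that moment; what a row does not reach only later rows make up. A row lasts 1/8 s, in which the tool goes at most 0.0625 m and 0.188 rad, less where a joint would pass 70% of its speed; a pose out of reach is approached as far as the arm can. aperture is the finger opening in m, set as the call begins (left out keeps the last). The fingers move at their own pace and stop on an object; force is the grip in N (left out, the last holds). Time passes only in rows, so rows that do not move let the fingers close. The tool returns the time, the measured TCP pose, the force, the opening and the grip force at its end. only (a regular expression) keeps the lines of the reply that match it, lines (a string "A,B") keeps lines A to B, and quiet returns only ok. A shift or turn number past 1, either way, is cut back to 1. Input that does not fit is refused with a message, and nothing moves.
- env.get_state(): the state, without advancing time (a new reading comes with each control period).
- viewer.read_camera(name): name is "side" or "top"; returns a dict with "image" (480x640x3 uint8, red, green, blue), "K" (3x3 intrinsics, pixels), "R" (3x3) and "t" (3): a world point X has camera coordinates R X + t. Camera axes: x right, y down, z forward; pixel columns grow to the right and rows downward; lengths in m; the calibration is good to about 2 mm. A picture is of the moment at which its call begins. There is no depth.
- env.hand_in(): hands the job in; it is judged then, once.
Trained networks look in a picture, given as the dict that the camera call returned (one of the last four; its "shot" number tells which), for a name from the list of things; names that differ only in an ending like _2 or _b are one class to them, and where a whole thing is asked for, a point or a joint stands for the part that bears it (a point fixed in the world has none). Each returns a list of dicts, best first, with "confidence" (0 to 1); they miss things now and then, are a little off and sometimes report something else, mostly with a low value. They report only what shows in the picture. A call takes as long as a camera call. They do not tell look-alikes from the thing itself.
- nets.outline_of(label, picture): "region" (480x640 bool, what is visible of it) and "box" ([left, top, right, bottom] in pixels, round what is visible of it).
The state is a dict: "clock": time; "joint_pos": joint angles; "qvel": joint speeds; "tau": joint torques, N m; "tcp_pos": TCP position; "orientation": TCP orientation; "wrist_force": force on the tool from outside, world axes, zero at the start; "ft_torque": the same for the moment, N m; "finger_gap": finger opening in m; "grip_force": force on a finger pad.
Only numpy, scipy, OpenCV 4.12 (cv2) and the standard library are available. Lean on these libraries where they do the work, as an engineer would, in place of code of your own. Each camera call takes 0.05 s, during which the arm holds its last target. There are 200 camera calls.

## Task

Take the thicker drift (the one with the stop collar) from its holder block and use it to push the stuck dowel pin down and out of the bored housing into the tray below, carrying on gently until the drift's stop collar rests on the housing's top face. Then draw the drift out and stand it back upright in the same holder block. Never lean hard on the housing, and leave the thin drift and the other things on the bench where they are.

Things in the scene. Friction and masses are not known exactly. Their poses are not given: they have to be found in the camera images.
- fixture: Fixed push-out fixture: plain aluminium block 70x96x40 mm (underside 55 mm, top face 95 mm above the bench) on two cheeks over a dark catch tray (124x108 mm, floor 8 mm thick), open to front and back below the block. Origin: centre of its underside on the bench, on the bore's axis; x along the open direction, y towards a cheek, z up. Press the drift on it with no more than 25 N.
- bore_mouth (a point): Centre of the bore's mouth in the block's top face (95 mm above the fixture's origin), z up. The bore is vertical, 21 mm across, right through the 40 mm block, with a 2.5 mm countersink.
- dowel: Loose plain solid steel dowel pin, 20 mm diameter, 26 mm long, stuck upright in the bore, its top 8 to 13 mm below the block's top face. Two spring plungers in the bore wall, 61 to 67 mm above the fixture's origin, grip it: about 8 to 16 N of steady push slides it, and it falls free when its top has passed 61 mm. Origin: centre of its lower end; z along its axis.
- drift: Thick drift, loose steel tool 135 mm long, 0.25 kg, upright in its holder. Origin: centre of the tip's end; z up the axis. Shaft 17.5 mm diameter (tip chamfered 2 mm) from 0 to 77 mm, dark handle above. A stop collar, 36 mm diameter, 10 mm thick, is clamped on it, its lower face somewhere 42 to 58 mm above the origin, not measured: it lands on the block with the tip 37 to 53 mm above the bench.
- drift_grip (a point): Where to grip the thick drift: on the axis of its dark 24 mm diameter handle (77 to 135 mm from the tip), 105 mm above the tip.
- holder: Fixed grey holder block of the thick drift, 56x56x46 mm. Origin: centre of its underside on the bench; z up.
- holder_hole (a point): Centre of the mouth of the holder's blind hole, in the block's top face (46 mm above the bench): 20 mm diameter, 40 mm deep, 2 mm chamfer. The drift's tip stands on the floor of the hole, 6 mm above the bench.
- drift_thin: The thin drift, loose, 135 mm long, shaft 8 mm diameter and no collar, same handle, standing in another like block and too slim for this job. Leave it alone. Origin: centre of its tip end.
- tape_roll: Bystander: loose amber tape roll, 57 mm across, 12 mm high. Origin: centre of its underside.
- marker: Bystander: loose black marker pen, 128 mm long. Origin: centre of its underside.
- lens_barrel: Bystander: loose dark lens barrel, 55 mm across, 48 mm high, upright. Origin: centre of its underside.
- align_block: Bystander: loose aluminium alignment block, 31x50x30 mm. Origin: centre of its underside.
- tweezers: Bystander: loose steel tweezers, 120 mm long. Origin: centre of its underside.
Not all that is in view belongs to the job. What is shaped like the drift but red is not meant.

How it is judged:
On the way, in this order (a step that is already met when the one before it is completed fails the run):
1. the thick drift's tip is in the bore, above the dowel that is still stuck there (z of drift in the frame of fixture below 0.092 m and horizontal distance between drift and bore_mouth below 0.006 m and z of dowel in the frame of fixture above 0.045 m).
2. the dowel has dropped out below, the drift is through the bore and its stop collar rests on the housing (z of dowel in the frame of fixture below 0.03 m and horizontal distance between dowel and fixture below 0.075 m and z of drift in the frame of fixture below 0.056 m and horizontal distance between drift and bore_mouth below 0.006 m and contact force between stop_collar_c0 and fixture above 1.5 N), for 0.2 s.
At the end, for the whole second after the job is handed in: The dowel pin lies at rest in the fixture's tray (origin under 30 mm above the fixture's underside, within 75 mm of the bore axis); the thick drift stands at rest in its holder (tip within 6 mm of the hole's axis, under 10 mm above the holder's underside, leaning under 0.12 rad) (z of dowel in the frame of fixture below 0.03 m and horizontal distance between dowel and fixture below 0.075 m and linear speed of each of dowel, drift below 0.02 m/s and horizontal distance between drift and holder_hole below 0.006 m and z of drift in the frame of holder below 0.01 m and angle between drift's own z axis and vertical below 0.12 rad); the robot touches nothing.
It fails at once if the drift presses on the housing with more than 25 N (contact force between drift and fixture above 25 N).
It fails at once if the thin drift is moved more than 25 mm (distance of drift_thin from where it was at the start of the episode above 0.025 m).
It fails at once if a bystander (tape roll, marker, lens barrel, alignment block, tweezers) is moved more than 30 mm (distance of any of tape_roll, marker, lens_barrel, align_block, tweezers from where it was at the start of the episode above 0.03 m).
It also fails if it takes over 72 s, if anything falls off the work surface, if the arm or the gripper's body presses on something with over 40 N, if the wrist force passes 120 N, or if a joint passes its speed limit or range.

## Working session

There is one attempt and no reset: what is moved stays moved. The work goes in short steps, Python scripts to look and compute and a tool call to move; the robot and the scene stay as the last step left them, time stands still between calls to the robot, and variables do not carry over. Pictures are saved under pics/ and viewed, at most 10 in all, crops included, and the job is handed in when it is done.

```bash
mkdir -p pics
```

Run:
```python
from workcell import env,viewer,nets
import cv2,numpy as np,pickle
out={}
for c in("side","top"):
    p=viewer.read_camera(c); cv2.imwrite(f"pics/{c}0.png",p["image"][...,::-1])
    print(c,p["K"].round(1).tolist(),p["R"].round(3).tolist(),p["t"].round(3).tolist())
    out[c]={}
    for n in("fixture","drift","holder","drift_thin","dowel"):
        r=nets.outline_of(n,p); out[c][n]=r
        print(n,[(round(d["confidence"],2),list(map(int,d["box"]))) for d in r[:4]])
    out[c]["p"]=p
pickle.dump(out,open("o.pkl","wb"))
s=env.get_state();print(s)
```

```text
side [[509.5, 0.0, 319.7], [0.0, 509.5, 239.2], [0.0, 0.0, 1.0]] [[-0.899, -0.438, -0.013], [-0.15, 0.335, -0.93], [0.412, -0.834, -0.367]] [0.479, 0.19, 0.993]
fixture [(0.63, [319, 247, 371, 306])]
drift [(0.57, [372, 191, 388, 228]), (0.57, [414, 203, 423, 250]), (0.55, [384, 182, 395, 224])]
holder [(0.69, [366, 223, 393, 244])]
drift_thin [(0.69, [352, 210, 362, 246])]
dowel []
top [[503.0, 0.0, 314.8], [0.0, 503.0, 236.6], [0.0, 0.0, 1.0]] [[0.004, -1.0, -0.02], [-0.984, -0.001, -0.18], [0.18, 0.02, -0.984]] [-0.037, 0.585, 1.098]
fixture [(0.96, [258, 261, 316, 327])]
drift [(0.76, [483, 262, 508, 278]), (0.71, [440, 261, 464, 280]), (0.66, [421, 317, 445, 337])]
holder [(0.92, [425, 260, 456, 286])]
drift_thin [(0.65, [367, 257, 378, 273])]
dowel []
{'clock': 0.6, 'joint_pos': array([-1.36658226e+00,  3.13167502e-01,  4.60704957e-02,  1.30359088e+00,
       -2.59676122e-05,  1.43122441e+00]), 'qvel': array([ 4.81819829e-05,  1.42006582e-04, -5.89377688e-04,  2.21007392e-04,
       -7.47148446e-04, -3.93018940e-04]), 'tau': array([-6.17704354e-04, -4.80150712e+01,  2.98664528e+01,  2.81174543e-04,
       -1.16430379e-04,  2.56896158e-07]), 'tcp_pos': array([ 0.19381073, -0.54138343,  0.2313296 ]), 'orientation': array([ 5.46136653e-05,  9.85262739e-01,  1.71047745e-01, -1.12248036e-05]), 'wrist_force': array([-1.25280625,  0.04914423, -0.43734401]), 'ft_torque': array([ 0.05143541,  0.02076428, -0.03707671]), 'grip_force': 0.0, 'finger_gap': 0.08551357409223609}
```

View pics/side0.png

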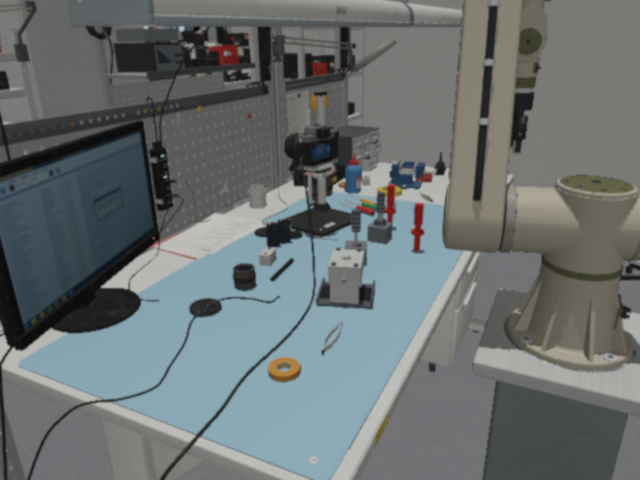

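View pics/top0.png

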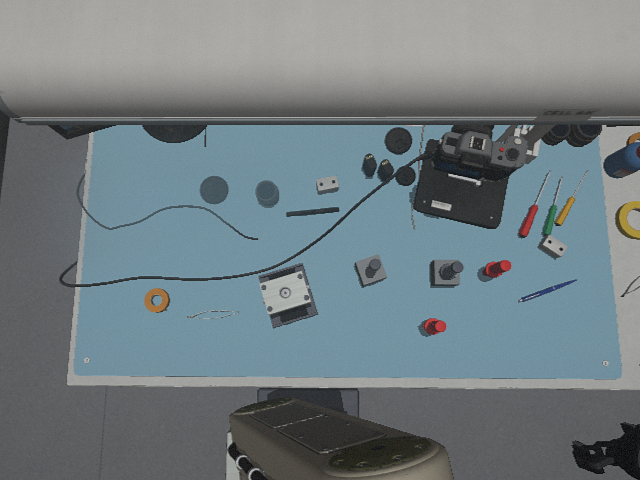

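The side view shows the fixture at (345,280), the thin drift at (356,230) and the thick drift at (380,215), with red decoys at (390,205) and (418,228). The top view shows the fixture bore at (285,293), the thick drift in its holder at (447,270), and the decoys at (497,268) and (434,326). I'll zoom in for exact edges.

Run:
```python
import pickle,cv2,numpy as np
o=pickle.load(open("o.pkl","rb"))
t=o["top"]["p"]["image"];s=o["side"]["p"]["image"]
def c(im,x,y,w,h,k): return cv2.resize(im[y:y+h,x:x+w],(w*k,h*k),interpolation=cv2.INTER_CUBIC)
im=np.vstack([np.hstack([c(t,250,255,80,60+15,5),c(t,415,250,80,75,5)])[:300+75],np.hstack([c(s,310,240,80,45,5),c(s,345,185,80,45,5)])])
cv2.imwrite("pics/crop0.png",im[:600,:,::-1]);print(im.shape)
```

```text
(600, 800, 3)
```

View pics/crop0.png

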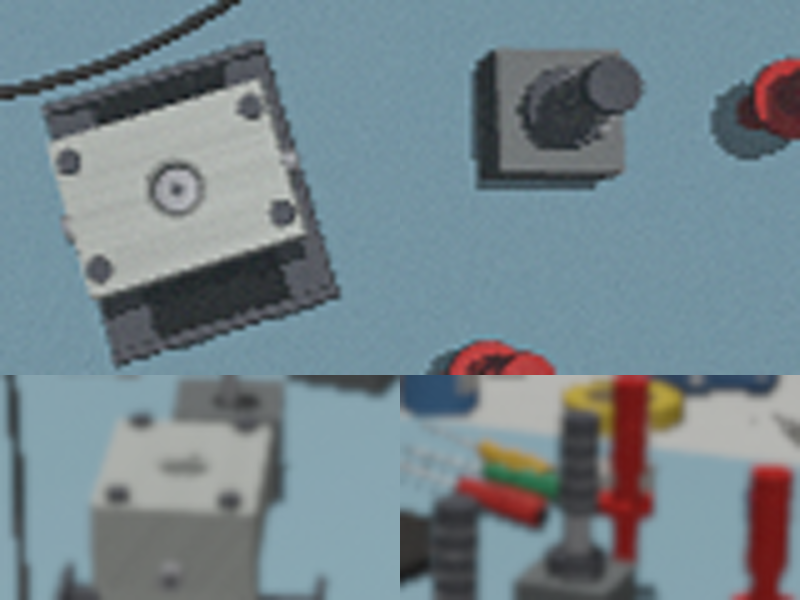

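The crop shows the bore mouth centred at top-image (285.0,292.4). The holder's top face runs from (434.6,260) to (460.2,285.6), with the handle top at about (456.1,266). In the side crop the bore is at about (346,257.5). Next I intersect rays with the known heights.

Create h.py:
```python
import numpy as np,pickle
from scipy.spatial.transform import Rotation as Rn
def ray(p,uv,z):
    K,R,t=map(np.array,(p["K"],p["R"],p["t"]))
    d=R.T@np.linalg.solve(K,[uv[0],uv[1],1.]);c=-R.T@t
    return c+d*(z-c[2])/d[2]
def proj(p,X):
    x=p["K"]@(p["R"]@np.array(X)+p["t"]);return x[:2]/x[2]
```

Run:
```python
from h import *
o=pickle.load(open("o.pkl","rb"));t=o["top"]["p"];s=o["side"]["p"]
off=lambda a,b,x,y:((a+.5)/5-.5+x,(b+.5)/5-.5+y)
print("bore top",ray(t,off(177,189,250,255),.095),"side",ray(s,off(183,465-375,310,240),.095))
C=[(98,50),(222,52),(226,178),(98,172)]
H=np.array([ray(t,off(*c,415,250),.046) for c in C]);print(H.round(4),"holder",H.mean(0))
print("handle top",ray(t,off(208,82,415,250),.141),"side",ray(s,off(581-400,410-375,345,185),.141))
T=np.array([ray(t,off(*c,250,255),.095) for c in [(50,142),(258,82),(308,235),(97,297)]]);print(T.round(4),T.mean(0))
print("thin",ray(t,(374,262),.141),"red",ray(t,(504,265),.14),ray(t,(434,327),.1))
```

```text
bore top [0.45502334 0.02726207 0.095     ] side [0.45601901 0.02166954 0.095     ]
[[ 0.5337 -0.3069  0.046 ]
 [ 0.5329 -0.3629  0.046 ]
 [ 0.4758 -0.362   0.046 ]
 [ 0.4783 -0.3048  0.046 ]] holder [ 0.50516225 -0.33414929  0.046     ]
handle top [ 0.50744938 -0.33111386  0.141     ] side [ 0.50973889 -0.35077243  0.141     ]
[[ 0.4752  0.0827  0.095 ]
 [ 0.5015 -0.0073  0.095 ]
 [ 0.4355 -0.0295  0.095 ]
 [ 0.4088  0.0609  0.095 ]] [0.45523088 0.02672244 0.095     ]
thin [ 0.51548621 -0.16112166  0.141     ] red [ 0.50985891 -0.43003355  0.14      ] [ 0.38285242 -0.28926445  0.1       ]
```

Careful with the scale: shifts go in shares of 0.6 m and turns go in shares of pi rad. That gives: 0.364 m / 0.6 = 0.6067, -0.0915 m / 0.6 = -0.1525, -1.227 rad / 3.1416 = -0.3906.

{"name": "creep_tool", "arguments": {"deltas": [[[0.0667,-0.0167,0],[0,0,-0.0477]],[[0.15,-0.0367,0],[0,0,-0.0955]],[[0.2333,-0.0583,0],[0,0,-0.1464]],[[0.3167,-0.08,0],[0,0,-0.1974]],[[0.4,-0.1,0],[0,0,-0.2483]],[[0.4833,-0.1217,0],[0,0,-0.2992]],[[0.5583,-0.14,0],[0,0,-0.347]],[[0.6067,-0.1525,0],[0,0,-0.3906]]], "aperture": 0.085}}

```text
clock: 1.6
tcp_pos: [0.5074, -0.331, 0.2313]
orientation: [0.0, 0.705, 0.709, 0.0]
wrist_force: [-0.4, -0.7, -0.7]
finger_gap: 0.085
grip_force: 0.0
```

{"name": "creep_tool", "arguments": {"deltas": [[[0,0,0],[0,0,0]],[[0,0,0],[0,0,0]]]}}

```text
clock: 1.85
tcp_pos: [0.5053, -0.3327, 0.2312]
orientation: [-0.0, 0.708, 0.707, -0.0]
wrist_force: [-0.1, -0.5, 0.3]
finger_gap: 0.0849
grip_force: 0.0
```

Run:
```python
from workcell import env
from h import *
s=env.get_state();q=s["orientation"];print(s["tcp_pos"],Rn.from_quat(np.roll(q,-1)).as_matrix().round(3),s["joint_pos"].round(2))
```

```text
[ 0.50529064 -0.33272306  0.23121353] [[ 0.001  1.    -0.001]
 [ 1.    -0.001 -0.   ]
 [-0.    -0.001 -1.   ]] [-0.71  0.37  0.13  1.33 -0.    0.86]
```

Converted, 0.139 m / 0.6 = 0.2317, 0.13 m / 0.6 = 0.2167.

{"name": "creep_tool", "arguments": {"deltas": [[[0,0,0.0417],[0,0,0]],[[0,0,0.0917],[0,0,0]],[[0,0,0.1417],[0,0,0]],[[0,0,0.1833],[0,0,0]],[[0,0,0.2167],[0,0,0]],[[0,0,0.2317],[0,0,0]],[[0,0,0.2317],[0,0,0]]]}}

```text
clock: 2.72
tcp_pos: [0.5048, -0.333, 0.0921]
orientation: [-0.0, 0.708, 0.707, -0.0]
wrist_force: [-0.5, -0.9, 0.7]
finger_gap: 0.0847
grip_force: 0.0
```

{"name": "creep_tool", "arguments": {"deltas": [[[0,0,0],[0,0,0]],[[0,0,0],[0,0,0]],[[0,0,0],[0,0,0]],[[0,0,0],[0,0,0]],[[0,0,0],[0,0,0]],[[0,0,0],[0,0,0]],[[0,0,0],[0,0,0]],[[0,0,0],[0,0,0]]], "aperture": 0.0, "force": 60}}

```text
clock: 3.72
tcp_pos: [0.5061, -0.3328, 0.0929]
orientation: [0.001, 0.707, 0.707, 0.0]
wrist_force: [-0.0, 0.9, 5.9]
finger_gap: 0.0224
grip_force: 58.5
```

Run:
```python
from workcell import env,viewer
import cv2,numpy as np
c=lambda im,x,y,w,h,k:cv2.resize(im[y:y+h,x:x+w],(w*k,h*k),interpolation=cv2.INTER_CUBIC)
t=viewer.read_camera("top")["image"];s=viewer.read_camera("side")["image"]
cv2.imwrite("pics/grip.png",np.hstack([c(t,400,220,100,100,4),c(s,335,160,100,100,4)])[...,::-1])
s=env.get_state();print(s["wrist_force"],s["tcp_pos"])
```

```text
[0.12318518 0.69316302 5.57637824] [ 0.50607722 -0.33281082  0.09294891]
```

View pics/grip.png

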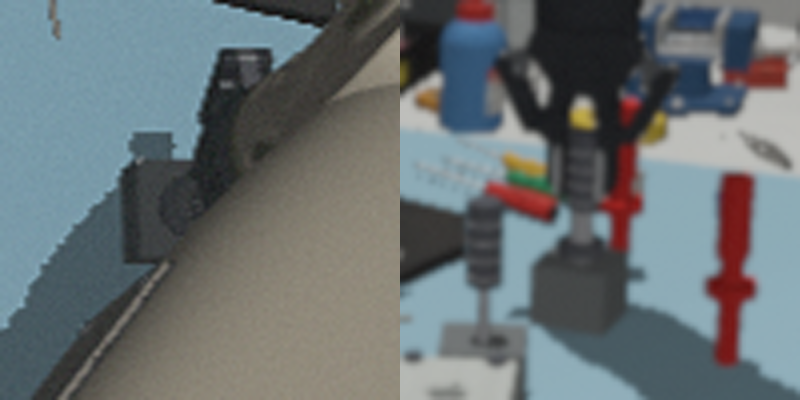

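Gripped: both fingers are on the handle and the collar is just above the block. Now I lift straight up.

Converted, -0.17 m / 0.6 = -0.2833, -0.165 m / 0.6 = -0.275.

{"name": "creep_tool", "arguments": {"deltas": [[[0,0,-0.0167],[0,0,0]],[[0,0,-0.05],[0,0,0]],[[0,0,-0.0917],[0,0,0]],[[0,0,-0.1333],[0,0,0]],[[0,0,-0.1833],[0,0,0]],[[0,0,-0.2333],[0,0,0]],[[0,0,-0.275],[0,0,0]],[[0,0,-0.2833],[0,0,0]]], "force": 80}}

```text
clock: 4.82
tcp_pos: [0.506, -0.3329, 0.2638]
orientation: [0.001, 0.707, 0.707, -0.0]
wrist_force: [0.2, -0.1, -3.6]
finger_gap: 0.0222
grip_force: 79.0
```

Run:
```python
from workcell import env
from h import *
s=env.get_state();q=s["orientation"];print(s["tcp_pos"],Rn.from_quat(np.roll(q,-1)).as_matrix().round(3),s["wrist_force"])
```

```text
[ 0.50601854 -0.33293828  0.26377975] [[ 0.     1.     0.002]
 [ 1.    -0.    -0.002]
 [-0.002  0.002 -1.   ]] [ 0.17199047 -0.09154022 -3.55379609]
```

Converted, 0.36 m / 0.6 = 0.6, -0.0508 m / 0.6 = -0.0847.

{"name": "creep_tool", "arguments": {"deltas": [[[0.05,-0.0067,0],[0,0,0]],[[0.1333,-0.0183,0],[0,0,0]],[[0.225,-0.0317,0],[0,0,0]],[[0.3167,-0.045,0],[0,0,0]],[[0.4083,-0.0583,0],[0,0,0]],[[0.5,-0.07,0],[0,0,0]],[[0.5667,-0.08,0],[0,0,0]],[[0.6,-0.0847,0],[0,0,0]]]}}

```text
clock: 5.82
tcp_pos: [0.4533, 0.0296, 0.261]
orientation: [-0.001, 0.706, 0.708, -0.001]
wrist_force: [0.1, -0.5, -2.8]
finger_gap: 0.0226
grip_force: 78.9
```

{"name": "creep_tool", "arguments": {"deltas": [[[0,0,0.0333],[0,0,0]],[[0,0,0.0667],[0,0,0]],[[0,0,0.0917],[0,0,0]],[[0,0,0.1],[0,0,0]],[[0,0,0.1],[0,0,0]],[[0,0,0.1],[0,0,0]]]}}

```text
clock: 6.58
tcp_pos: [0.4554, 0.0273, 0.2029]
orientation: [0.0, 0.707, 0.707, 0.0]
wrist_force: [0.2, -0.3, -1.7]
finger_gap: 0.0223
grip_force: 79.0
```

Run:
```python
from workcell import env,viewer
from h import *
import cv2
c=lambda im,x,y,w,h,k:cv2.resize(im[y:y+h,x:x+w],(w*k,h*k),interpolation=cv2.INTER_CUBIC)
t=viewer.read_camera("top");s=viewer.read_camera("side");pickle.dump((t,s),open("o2.pkl","wb"))
cv2.imwrite("pics/over.png",np.hstack([c(t["image"],240,230,80,100,5),c(s["image"],305,175,80,100,5)])[...,::-1])
s=env.get_state();print(s["wrist_force"],s["tcp_pos"])
```

```text
[ 0.74682214 -0.07055512 -2.43566968] [0.45539545 0.0272908  0.20293428]
```

View pics/over.png

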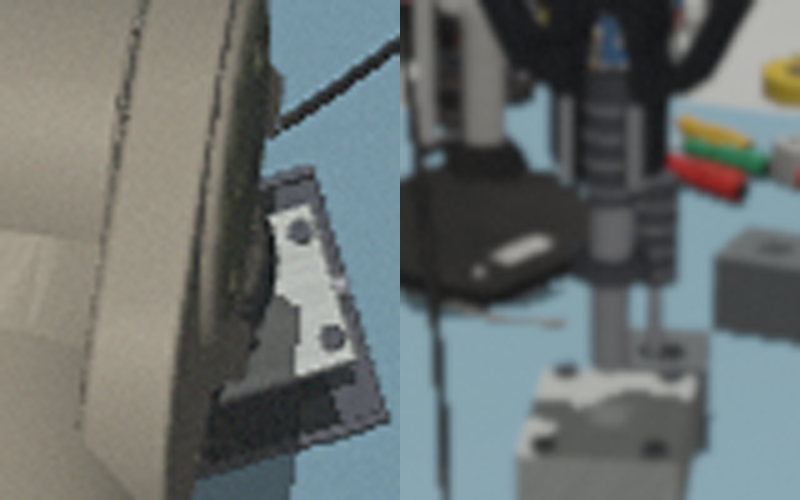

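Run:
```python
from h import *
import cv2
t,s=pickle.load(open("o2.pkl","rb"));o=pickle.load(open("o.pkl","rb"))
print("bore proj",proj(s,[.4551,.0270,.095]),"tip",proj(s,[.4554,.0273,.116]),"up",proj(s,[.4554,.0273,.150]),proj(s,[.4654,.0273,.116])," y+10",proj(s,[.4554,.0373,.116]))
g=cv2.cvtColor(o["side"]["p"]["image"],cv2.COLOR_RGB2GRAY);print(g[252:264,336:357])
im=s["image"].astype(int)
for r in (236,239,242,245): print(r,(im[r,338:356,2]-im[r,338:356,0]))
for r in range(243,254): print(r,im[r,346:350].mean(0).round())
```

```text
bore proj [345.62800596 258.55172867] tip [345.50565865 249.78937168] up [345.59919349 235.29810301] [341.32051474 249.06586551]  y+10 [343.68156655 251.41090814]
[[174 173 172 172 173 174 174 174 174 174 174 174 174 173 174 174 175 175
  174 173 170]
 [175 175 174 174 174 173 174 174 175 174 174 174 173 174 173 174 175 175
  175 174 172]
 [175 175 174 173 173 173 173 174 173 174 173 172 171 171 172 174 175 175
  174 174 173]
 [175 175 174 173 173 172 171 170 170 170 170 167 161 162 168 172 174 175
  174 174 173]
 [175 174 173 173 171 168 163 158 158 158 157 152 144 145 158 167 172 175
  174 173 172]
 [174 173 173 172 169 161 150 140 137 135 132 130 130 134 146 158 168 173
  173 172 172]
 [174 173 172 172 170 159 141 126 121 121 120 119 119 121 131 151 166 173
  173 172 172]
 [173 172 173 173 172 166 154 141 136 134 135 134 132 134 143 158 169 173
  172 172 171]
 [173 172 173 173 174 173 168 164 159 157 159 156 156 160 166 171 173 173
  172 171 171]
 [170 172 172 174 173 174 173 171 170 170 170 169 170 172 174 174 174 172
  170 169 168]
 [162 171 173 173 173 173 173 173 172 172 172 172 173 173 174 174 174 168
  161 156 154]
 [154 169 172 173 173 173 173 172 172 171 171 172 173 173 173 174 171 157
  137 126 123]]
236 [40 40 40 40 34 21  6  2  2  2  2  5 19 35 41 38 26 10]
239 [32 39 40 39 35 20  6  3  3  3  3  5 17 31 37 36 24  8]
242 [41 40 41 39 35 21  6  3  2  2  2  2  2  3  4  4  3  2]
245 [41 39 40 40 34 20  5  2  2  3  3  2  3  3  3  2  3  3]
243 [96. 96. 98.]
244 [96. 96. 98.]
245 [96. 96. 98.]
246 [96. 96. 98.]
247 [95. 96. 98.]
248 [104. 104. 106.]
249 [132. 134. 132.]
250 [161. 163. 160.]
251 [171. 174. 169.]
252 [166. 169. 164.]
253 [146. 148. 144.]
```

Converted, 0.018 m / 0.6 = 0.03, 0.006 m / 0.6 = 0.01.

{"name": "creep_tool", "arguments": {"deltas": [[[0.0017,0,0.01],[0,0,0]],[[0.0017,0,0.02],[0,0,0]],[[0.0017,0,0.0283],[0,0,0]],[[0.0017,0,0.03],[0,0,0]],[[0.0017,0,0.03],[0,0,0]]]}}

```text
clock: 7.3
tcp_pos: [0.4548, 0.0284, 0.1842]
orientation: [-0.0, 0.707, 0.707, -0.0]
wrist_force: [-0.0, 1.2, -2.5]
finger_gap: 0.0225
grip_force: 79.0
```

{"name": "creep_tool", "arguments": {"deltas": [[[0,0,0.0017],[0,0,0]],[[0,0,0.0033],[0,0,0]],[[0,0,0.005],[0,0,0]],[[0,0,0.005],[0,0,0]]]}}

```text
clock: 7.8
tcp_pos: [0.4548, 0.0284, 0.1812]
orientation: [-0.0, 0.707, 0.707, -0.0]
wrist_force: [1.1, 0.9, -1.4]
finger_gap: 0.022
grip_force: 79.0
```

{"name": "creep_tool", "arguments": {"deltas": [[[0,0,0.0017],[0,0,0]],[[0,0,0.0033],[0,0,0]],[[0,0,0.0033],[0,0,0]]]}}

```text
clock: 8.18
tcp_pos: [0.4548, 0.0284, 0.1792]
orientation: [-0.0, 0.707, 0.707, -0.0]
wrist_force: [0.4, -0.3, -1.8]
finger_gap: 0.0223
grip_force: 79.0
```

Converted, 0.002 m / 0.6 = 0.0033, 0.001 m / 0.6 = 0.0017.

{"name": "creep_tool", "arguments": {"deltas": [[[0,0,0.0017],[0,0,0]],[[0,0,0.0033],[0,0,0]],[[0,0,0.0033],[0,0,0]]]}}

```text
clock: 8.55
tcp_pos: [0.4548, 0.0284, 0.1772]
orientation: [-0.0, 0.707, 0.707, -0.0]
wrist_force: [0.0, 0.2, -2.9]
finger_gap: 0.0224
grip_force: 79.0
```

{"name": "creep_tool", "arguments": {"deltas": [[[0,0,0.0017],[0,0,0]],[[0,0,0.0033],[0,0,0]],[[0,0,0.0033],[0,0,0]]]}}

```text
clock: 8.93
tcp_pos: [0.4548, 0.0285, 0.1752]
orientation: [-0.0, 0.707, 0.707, -0.0]
wrist_force: [-0.4, -0.2, -1.8]
finger_gap: 0.0222
grip_force: 79.0
```

Converted, 0.002 m / 0.6 = 0.0033, 0.001 m / 0.6 = 0.0017.

{"name": "creep_tool", "arguments": {"deltas": [[[0,0,0.0017],[0,0,0]],[[0,0,0.0033],[0,0,0]],[[0,0,0.0033],[0,0,0]]]}}

```text
clock: 9.3
tcp_pos: [0.4548, 0.0284, 0.1731]
orientation: [-0.0, 0.707, 0.707, -0.0]
wrist_force: [0.1, 0.3, -3.0]
finger_gap: 0.0227
grip_force: 79.0
```

Converted, 0.003 m / 0.6 = 0.005, 0.002 m / 0.6 = 0.0033.

{"name": "creep_tool", "arguments": {"deltas": [[[0,0,0.0017],[0,0,0]],[[0,0,0.0033],[0,0,0]],[[0,0,0.005],[0,0,0]],[[0,0,0.005],[0,0,0]]]}}

```text
clock: 9.8
tcp_pos: [0.4555, 0.0283, 0.1716]
orientation: [0.001, 0.707, 0.707, 0.001]
wrist_force: [-1.7, -0.4, 6.2]
finger_gap: 0.0221
grip_force: 80.1
```

{"name": "creep_tool", "arguments": {"deltas": [[[0,0,0.0017],[0,0,0]],[[0,0,0.0033],[0,0,0]],[[0,0,0.005],[0,0,0]],[[0,0,0.005],[0,0,0]]]}}

```text
clock: 10.3
tcp_pos: [0.4556, 0.0284, 0.1687]
orientation: [0.001, 0.707, 0.707, 0.001]
wrist_force: [-2.7, 0.8, 8.1]
finger_gap: 0.0221
grip_force: 80.1
```

Converted, 0.006 m / 0.6 = 0.01, 0.005 m / 0.6 = 0.0083.

{"name": "creep_tool", "arguments": {"deltas": [[[0,0,0.0017],[0,0,0]],[[0,0,0.0033],[0,0,0]],[[0,0,0.005],[0,0,0]],[[0,0,0.0067],[0,0,0]],[[0,0,0.0083],[0,0,0]],[[0,0,0.01],[0,0,0]],[[0,0,0.01],[0,0,0]]]}}

```text
clock: 11.18
tcp_pos: [0.4555, 0.0283, 0.1628]
orientation: [0.001, 0.707, 0.707, 0.001]
wrist_force: [-1.3, -0.1, 7.9]
finger_gap: 0.0219
grip_force: 80.2
```

{"name": "creep_tool", "arguments": {"deltas": [[[0,0,0.0017],[0,0,0]],[[0,0,0.0033],[0,0,0]],[[0,0,0.005],[0,0,0]],[[0,0,0.0067],[0,0,0]],[[0,0,0.0083],[0,0,0]],[[0,0,0.01],[0,0,0]],[[0,0,0.01],[0,0,0]]]}}

```text
clock: 12.05
tcp_pos: [0.4556, 0.0284, 0.1567]
orientation: [0.001, 0.707, 0.707, 0.001]
wrist_force: [-3.0, 0.5, 6.6]
finger_gap: 0.0223
grip_force: 80.2
```

Converted, 0.006 m / 0.6 = 0.01, 0.005 m / 0.6 = 0.0083.

{"name": "creep_tool", "arguments": {"deltas": [[[0,0,0.0017],[0,0,0]],[[0,0,0.0033],[0,0,0]],[[0,0,0.005],[0,0,0]],[[0,0,0.0067],[0,0,0]],[[0,0,0.0083],[0,0,0]],[[0,0,0.01],[0,0,0]],[[0,0,0.01],[0,0,0]]]}}

```text
clock: 12.92
tcp_pos: [0.4556, 0.0284, 0.1508]
orientation: [0.001, 0.707, 0.707, 0.001]
wrist_force: [-2.4, -0.5, 8.0]
finger_gap: 0.0222
grip_force: 80.3
```

Tip at about 64 mm now; the release point is near.

Converted, 0.005 m / 0.6 = 0.0083, 0.004 m / 0.6 = 0.0067.

{"name": "creep_tool", "arguments": {"deltas": [[[0,0,0.0017],[0,0,0]],[[0,0,0.0033],[0,0,0]],[[0,0,0.005],[0,0,0]],[[0,0,0.0067],[0,0,0]],[[0,0,0.0083],[0,0,0]],[[0,0,0.0083],[0,0,0]]]}}

```text
clock: 13.68
tcp_pos: [0.4547, 0.0284, 0.1439]
orientation: [-0.0, 0.707, 0.707, -0.0]
wrist_force: [-0.5, 0.7, -2.8]
finger_gap: 0.0225
grip_force: 78.9
```

{"name": "creep_tool", "arguments": {"deltas": [[[0,0,0.0017],[0,0,0]],[[0,0,0.0033],[0,0,0]],[[0,0,0.005],[0,0,0]],[[0,0,0.005],[0,0,0]]]}}

```text
clock: 14.18
tcp_pos: [0.4548, 0.0284, 0.1412]
orientation: [-0.0, 0.707, 0.707, -0.0]
wrist_force: [-0.3, 0.2, -2.1]
finger_gap: 0.0222
grip_force: 78.9
```

Run:
```python
from workcell import env,viewer
import cv2,numpy as np
c=lambda im,x,y,w,h,k:cv2.resize(im[y:y+h,x:x+w],(w*k,h*k),interpolation=cv2.INTER_CUBIC)
s=viewer.read_camera("side")
cv2.imwrite("pics/low.png",c(s["image"],295,200,100,115,5)[...,::-1])
```

```text
(no output)
```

View pics/low.png

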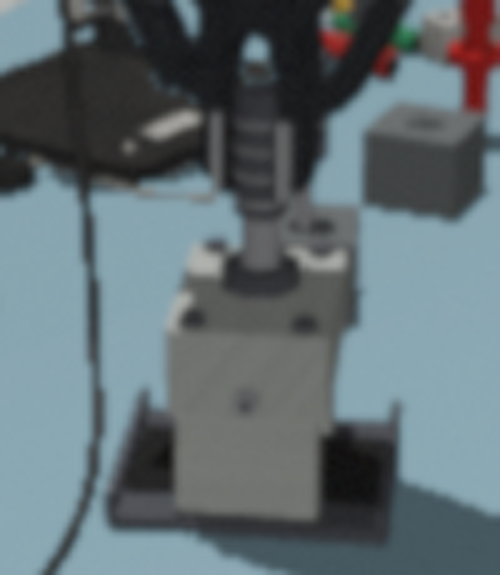

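The dowel has been released (the load is gone). The collar is a few mm above the housing, at picture (262,275). I continue in 2 mm checks.

Converted, 0.002 m / 0.6 = 0.0033, 0.001 m / 0.6 = 0.0017.

{"name": "creep_tool", "arguments": {"deltas": [[[0,0,0.0017],[0,0,0]],[[0,0,0.0033],[0,0,0]],[[0,0,0.0033],[0,0,0]]]}}

```text
clock: 14.6
tcp_pos: [0.4548, 0.0284, 0.1392]
orientation: [-0.0, 0.707, 0.707, -0.0]
wrist_force: [-0.4, -0.7, -3.0]
finger_gap: 0.0224
grip_force: 78.9
```

Converted, 0.0015 m / 0.6 = 0.0025, 0.001 m / 0.6 = 0.0017.

{"name": "creep_tool", "arguments": {"deltas": [[[0,0,0.0017],[0,0,0]],[[0,0,0.0025],[0,0,0]],[[0,0,0.0025],[0,0,0]]]}}

```text
clock: 14.98
tcp_pos: [0.455, 0.0284, 0.1383]
orientation: [0.0, 0.707, 0.707, 0.0]
wrist_force: [-2.0, 0.5, 4.6]
finger_gap: 0.0222
grip_force: 80.0
```

Converted, 0.0015 m / 0.6 = 0.0025, 0.001 m / 0.6 = 0.0017.

{"name": "creep_tool", "arguments": {"deltas": [[[0,0,0.0017],[0,0,0]],[[0,0,0.0025],[0,0,0]],[[0,0,0.0025],[0,0,0]]]}}

```text
clock: 15.35
tcp_pos: [0.4551, 0.0284, 0.1383]
orientation: [0.001, 0.707, 0.707, 0.0]
wrist_force: [-4.8, 0.7, 17.5]
finger_gap: 0.0221
grip_force: 81.1
```

Contact is firm at about 20 N. I ease off and hold lightly.

Converted, -0.0012 m / 0.6 = -0.002.

{"name": "creep_tool", "arguments": {"deltas": [[[0,0,-0.002],[0,0,0]],[[0,0,-0.002],[0,0,0]],[[0,0,-0.002],[0,0,0]],[[0,0,-0.002],[0,0,0]]]}}

```text
clock: 15.85
tcp_pos: [0.455, 0.0284, 0.1383]
orientation: [0.0, 0.707, 0.707, 0.0]
wrist_force: [-3.2, 0.9, 9.9]
finger_gap: 0.0221
grip_force: 79.6
```

Run:
```python
from workcell import env,viewer,nets
p=viewer.read_camera("side")
print([(round(d["confidence"],2),d["box"]) for d in nets.outline_of("dowel",p)])
```

```text
[]
```

Converted, -0.125 m / 0.6 = -0.2083, -0.12 m / 0.6 = -0.2.

{"name": "creep_tool", "arguments": {"deltas": [[[0,0,-0.0167],[0,0,0]],[[0,0,-0.0417],[0,0,0]],[[0,0,-0.075],[0,0,0]],[[0,0,-0.1083],[0,0,0]],[[0,0,-0.1417],[0,0,0]],[[0,0,-0.175],[0,0,0]],[[0,0,-0.2],[0,0,0]],[[0,0,-0.2083],[0,0,0]]]}}

```text
clock: 16.95
tcp_pos: [0.4555, 0.0284, 0.2636]
orientation: [0.001, 0.707, 0.707, 0.001]
wrist_force: [1.1, 0.3, -2.0]
finger_gap: 0.0224
grip_force: 79.0
```

{"name": "creep_tool", "arguments": {"deltas": [[[0,0,0],[0,0,0]],[[0,0,0],[0,0,0]]]}}

```text
clock: 17.2
tcp_pos: [0.4545, 0.0285, 0.2617]
orientation: [-0.001, 0.707, 0.707, -0.0]
wrist_force: [0.8, 0.3, -2.8]
finger_gap: 0.0224
grip_force: 79.0
```

Run:
```python
from workcell import env
from h import *
s=env.get_state();q=s["orientation"];M=Rn.from_quat(np.roll(q,-1)).as_matrix()
print(M.round(4),s["wrist_force"],M.T@(np.array([.506,-.3328,.2638])-s["tcp_pos"]))
```

```text
[[-0.0e+00  1.0e+00 -1.4e-03]
 [ 1.0e+00  0.0e+00  1.0e-04]
 [ 1.0e-04 -1.4e-03 -1.0e+00]] [ 0.78384836  0.32408919 -2.80548334] [-0.36128925  0.05153447 -0.0021776 ]
```

Converted, -0.361 m / 0.6 = -0.6017, -0.34 m / 0.6 = -0.5667.

{"name": "creep_tool", "arguments": {"deltas": [[[-0.05,0.0067,0],[0,0,0]],[[-0.1333,0.0183,0],[0,0,0]],[[-0.225,0.0317,0],[0,0,0]],[[-0.3167,0.045,0],[0,0,0]],[[-0.4083,0.0583,0],[0,0,0]],[[-0.5,0.07,0],[0,0,0]],[[-0.5667,0.08,0],[0,0,0]],[[-0.6017,0.0853,0],[0,0,0]]]}}

```text
clock: 18.2
tcp_pos: [0.5057, -0.3348, 0.2608]
orientation: [-0.001, 0.708, 0.706, -0.0]
wrist_force: [0.4, 0.2, -3.4]
finger_gap: 0.0225
grip_force: 78.9
```

{"name": "creep_tool", "arguments": {"deltas": [[[0,0,0.0333],[0,0,0]],[[0,0,0.0833],[0,0,0]],[[0,0,0.1333],[0,0,0]],[[0,0,0.1667],[0,0,0]],[[0,0,0.1833],[0,0,0]],[[0,0,0.1833],[0,0,0]],[[0,0,0.1833],[0,0,0]]]}}

```text
clock: 19.08
tcp_pos: [0.5065, -0.333, 0.1534]
orientation: [0.001, 0.707, 0.707, 0.0]
wrist_force: [-0.5, -0.2, -2.4]
finger_gap: 0.0222
grip_force: 79.0
```

Run:
```python
from workcell import env,viewer,nets
import cv2,numpy as np
from h import *
s=env.get_state();q=s["orientation"];M=Rn.from_quat(np.roll(q,-1)).as_matrix();print(s["tcp_pos"],M.round(4).tolist())
c=lambda im,x,y,w,h,k:cv2.resize(im[y:y+h,x:x+w],(w*k,h*k),interpolation=cv2.INTER_CUBIC)
t=viewer.read_camera("top");s=viewer.read_camera("side");pickle.dump((t,s),open("o3.pkl","wb"))
print([(round(d["confidence"],2),d["box"]) for d in nets.outline_of("dowel",t)])
cv2.imwrite("pics/ret.png",np.hstack([c(t["image"],250,250,80,100,5),c(s["image"],340,165,80,100,5)])[...,::-1])
```

```text
[ 0.50651517 -0.33295551  0.15338079] [[0.0, 1.0, 0.0011], [1.0, -0.0, -0.001], [-0.001, 0.0011, -1.0]]
[(0.43, [282.9, 291.4, 291.8, 296.9])]
```

View pics/ret.png

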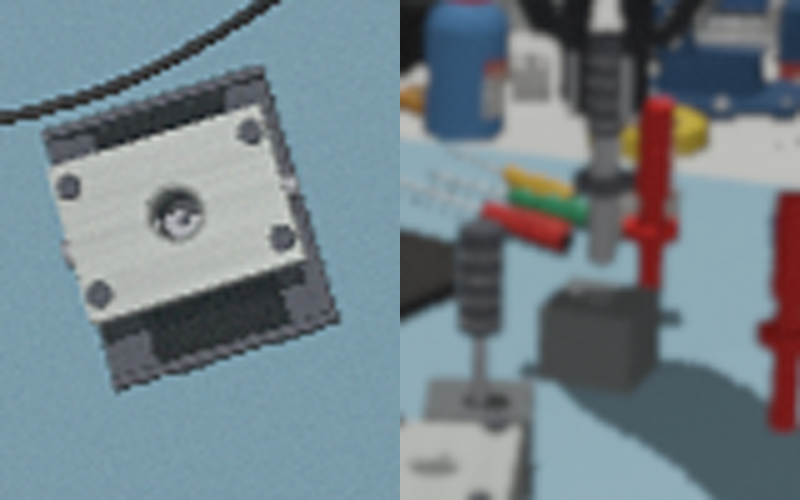

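The dowel is visible deep through the bore at about (286,292), and its top has shifted, so it has dropped onto the tray floor. The drift hangs above the holder hole at side picture (604,262). I lower it gently.

Converted, 0.023 m / 0.6 = 0.0383, 0.021 m / 0.6 = 0.035.

{"name": "creep_tool", "arguments": {"deltas": [[[0,0,0.01],[0,0,0]],[[0,0,0.02],[0,0,0]],[[0,0,0.0267],[0,0,0]],[[0,0,0.0317],[0,0,0]],[[0,0,0.035],[0,0,0]],[[0,0,0.0383],[0,0,0]],[[0,0,0.0383],[0,0,0]]]}}

```text
clock: 20.1
tcp_pos: [0.506, -0.3325, 0.1294]
orientation: [-0.0, 0.707, 0.707, -0.0]
wrist_force: [-0.8, 0.5, -3.8]
finger_gap: 0.0224
grip_force: 79.0
```

Converted, 0.006 m / 0.6 = 0.01, 0.004 m / 0.6 = 0.0067.

{"name": "creep_tool", "arguments": {"deltas": [[[0,0,0.0033],[0,0,0]],[[0,0,0.0067],[0,0,0]],[[0,0,0.01],[0,0,0]],[[0,0,0.01],[0,0,0]]]}}

```text
clock: 20.6
tcp_pos: [0.5059, -0.3325, 0.1233]
orientation: [-0.0, 0.707, 0.707, -0.0]
wrist_force: [-0.6, -0.1, -2.3]
finger_gap: 0.0223
grip_force: 79.0
```

Converted, 0.028 m / 0.6 = 0.0467, 0.027 m / 0.6 = 0.045.

{"name": "creep_tool", "arguments": {"deltas": [[[0,0,0.0067],[0,0,0]],[[0,0,0.0133],[0,0,0]],[[0,0,0.0217],[0,0,0]],[[0,0,0.03],[0,0,0]],[[0,0,0.0367],[0,0,0]],[[0,0,0.0417],[0,0,0]],[[0,0,0.045],[0,0,0]],[[0,0,0.0467],[0,0,0]]]}}

```text
clock: 21.6
tcp_pos: [0.5061, -0.3326, 0.0954]
orientation: [0.0, 0.707, 0.707, -0.0]
wrist_force: [-0.3, 0.7, -3.0]
finger_gap: 0.0223
grip_force: 79.0
```

{"name": "creep_tool", "arguments": {"deltas": [[[0,0,0.0017],[0,0,0]],[[0,0,0.0033],[0,0,0]],[[0,0,0.0033],[0,0,0]]]}}

```text
clock: 21.98
tcp_pos: [0.5061, -0.3326, 0.0935]
orientation: [0.0, 0.707, 0.707, -0.0]
wrist_force: [-0.1, 0.1, -2.0]
finger_gap: 0.0222
grip_force: 79.0
```

Converted, 0.001 m / 0.6 = 0.0017, 0.0005 m / 0.6 = 0.0008.

{"name": "creep_tool", "arguments": {"deltas": [[[0,0,0.0008],[0,0,0]],[[0,0,0.0017],[0,0,0]],[[0,0,0.0017],[0,0,0]]]}}

```text
clock: 22.35
tcp_pos: [0.5062, -0.3327, 0.0931]
orientation: [0.0, 0.707, 0.707, -0.0]
wrist_force: [-0.7, 1.0, 1.9]
finger_gap: 0.0222
grip_force: 79.1
```

On the hole floor. I release and withdraw.

{"name": "creep_tool", "arguments": {"deltas": [[[0,0,0],[0,0,0]],[[0,0,0],[0,0,0]],[[0,0,0],[0,0,0]],[[0,0,0],[0,0,0]],[[0,0,0],[0,0,0]],[[0,0,0],[0,0,0]],[[0,0,0],[0,0,0]],[[0,0,0],[0,0,0]]], "aperture": 0.085}}

```text
clock: 23.35
tcp_pos: [0.5061, -0.3326, 0.0925]
orientation: [0.0, 0.707, 0.707, -0.0]
wrist_force: [-0.1, 0.2, 0.8]
finger_gap: 0.0852
grip_force: 0.0
```

{"name": "creep_tool", "arguments": {"deltas": [[[0,0,-0.025],[0,0,0]],[[0,0,-0.0667],[0,0,0]],[[0,0,-0.1083],[0,0,0]],[[0,0,-0.15],[0,0,0]],[[0,0,-0.2],[0,0,0]],[[0,0,-0.25],[0,0,0]],[[0,0,-0.25],[0,0,0]],[[0,0,-0.25],[0,0,0]]]}}

```text
clock: 24.35
tcp_pos: [0.506, -0.3325, 0.2426]
orientation: [0.0, 0.707, 0.707, -0.0]
wrist_force: [0.5, 0.3, -0.6]
finger_gap: 0.0852
grip_force: 0.0
```

{"name": "creep_tool", "arguments": {"deltas": [[[0.0667,0,0],[0,0,0]],[[0.1333,0,0],[0,0,0]],[[0.2167,0,0],[0,0,0]],[[0.3,0,0],[0,0,0]],[[0.3667,0,0],[0,0,0]],[[0.4,0,0],[0,0,0]],[[0.4,0,0],[0,0,0]],[[0.4,0,0],[0,0,0]]]}}

```text
clock: 25.35
tcp_pos: [0.5061, -0.0934, 0.2421]
orientation: [-0.0, 0.707, 0.707, -0.0]
wrist_force: [-0.5, -0.0, 0.0]
finger_gap: 0.0849
grip_force: 0.0
```

Run:
```python
from workcell import env,viewer,nets
import cv2,numpy as np
c=lambda im,x,y,w,h,k:cv2.resize(im[y:y+h,x:x+w],(w*k,h*k),interpolation=cv2.INTER_CUBIC)
t=viewer.read_camera("top");s=viewer.read_camera("side")
cv2.imwrite("pics/end.png",np.hstack([c(t["image"],415,240,80,100,5),c(s["image"],320,165,80,100,5)])[...,::-1])
```

```text
(no output)
```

View pics/end.png

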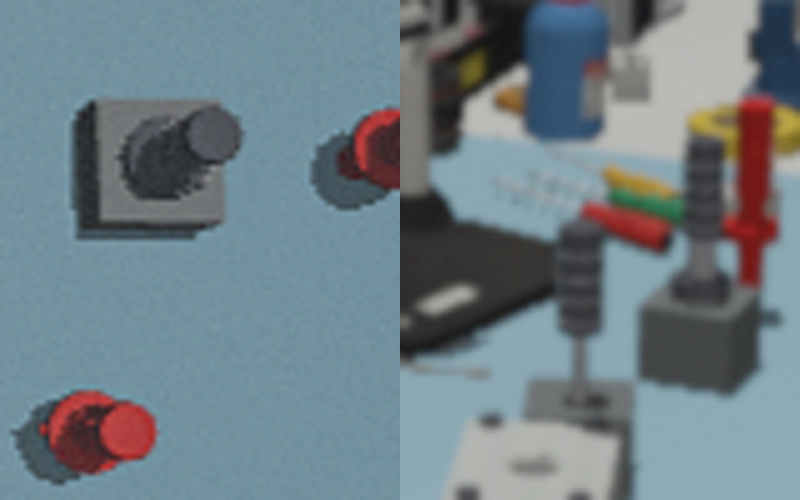

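The drift stands upright in its holder, with its top at top-crop (213,135) as at the start, and nothing else has moved. I'm handing in.

```bash
python3 -c "
from workcell import env
print(env.hand_in())"
```

```text
the job is handed in; nothing more can be done
None
```

The job is handed in with no verdict returned: the dowel looks to be down in the tray, the collar rested on the housing at about 12 N (peak about 20 N), and the thick drift is back upright in its holder.

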